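# Close the sample canisters, but do not force the crossed lid

## Task

Two sample canisters stand with their orange screw lids just started; one of the lids, nobody knows which, is on crossed threads. Try both lids first, turning each gently clockwise by its bar: run the good one fully home, and stop the moment the other one binds early, before its canister is wrung round in the rubber holder. Only once both have been tried, unscrew the crossed lid anticlockwise to its fully loose stop (red mark) so it can be re-seated, let go, and leave the other things on the desk alone.

Things in the scene. Friction and masses are not known exactly. Their poses are not given: they have to be found in the camera images.
- grip_a (a point): canister a: centre of the upright bar grip on top of its orange screw lid, on the lid's turning axis. The bar is 70 mm long (point x axis), 16 mm wide (y), 36 mm tall (z, up); this point is 13 mm below the bar's top and 23 mm above the lid's round disc (82 mm across, 22 mm thick). About 156 mm above the desk. The lid sinks 1.5 mm per rad of clockwise turning. The two canisters look identical.
- lid_a (a joint): turn of the orange lid of canister a on its canister, rad, growing clockwise seen from above (tightening). -0.5 is the fully loose end stop (black pointer on the lid at the canister's red mark), 1.35 is fully home (pointer at the green mark). It starts between 0 and 0.25. Turning freely takes about 0.06 N m and the lid stays where it is left. A good lid turns freely all the way to 1.35; a crossed one stops hard much earlier, near 0.5.
- can_a (a joint): twist of the white canister a (84 mm across, flange 100 mm) in its springy black rubber holder, rad, clockwise seen from above; 0 at rest. The holder is fixed to the desk and gives like a spring, 1.2 N m per rad: about 0.05 while a lid turns freely, rising as soon as the lid stops on its threads; it springs back when let go. Twisting beyond 0.35 (20 degrees) either way counts as forcing.
- grip_b (a point): canister b: centre of the upright bar grip on top of its orange screw lid, on the lid's turning axis. The bar is 70 mm long (point x axis), 16 mm wide (y), 36 mm tall (z, up); this point is 13 mm below the bar's top and 23 mm above the lid's round disc (82 mm across, 22 mm thick). About 156 mm above the desk. The lid sinks 1.5 mm per rad of clockwise turning. The two canisters look identical.
- lid_b (a joint): turn of the orange lid of canister b on its canister, rad, growing clockwise seen from above (tightening). -0.5 is the fully loose end stop (black pointer on the lid at the canister's red mark), 1.35 is fully home (pointer at the green mark). It starts between 0 and 0.25. Turning freely takes about 0.06 N m and the lid stays where it is left. A good lid turns freely all the way to 1.35; a crossed one stops hard much earlier, near 0.5.
- can_b (a joint): twist of the white canister b (84 mm across, flange 100 mm) in its springy black rubber holder, rad, clockwise seen from above; 0 at rest. The holder is fixed to the desk and gives like a spring, 1.2 N m per rad: about 0.05 while a lid turns freely, rising as soon as the lid stops on its threads; it springs back when let go. Twisting beyond 0.35 (20 degrees) either way counts as forcing.
- sanitiser: bystander: clear bottle with a white cap, 66 mm across, 160 mm tall; origin at the centre of its underside
- pen_cup: bystander: blue cup, 80 mm across, 100 mm tall; origin at the centre of its underside
- stapler: bystander: blue and black stapler, 150 mm long (x), 38 mm wide, 45 mm tall; origin at the centre of its underside
- sample_pot: bystander: small clear pot with a red cap, 60 mm across, 75 mm tall; origin at the centre of its underside
- barcode_gun: bystander: white desk scanner on a grey foot, 75 x 90 mm, 138 mm tall; origin at the centre of its underside
- tape_roll: bystander: roll of paper tape lying flat, 90 mm across, 25 mm tall; origin at the centre of its underside
- stamp: bystander: rubber stamp, 60 x 35 mm, 77 mm tall; origin at the centre of its underside
Mind the look-alikes: they are no part of the job. What is shaped like the part that bears grip_b but purple or turquoise is not meant. What is shaped like the part that bears grip_a but purple is not meant.

How it is judged:
By the outcome, as a careful person would: the job done as asked, in the order asked, and still so for the second after the job is handed in, with the robot touching nothing.
It also fails if it takes over 69 s, if anything falls off the work surface, if the arm or the gripper's body presses on something with over 40 N, if the wrist force passes 120 N, or if a joint passes its speed limit or range.

## Robot

A 6-joint arm with a two-finger parallel gripper is mounted at the origin on the work surface. World frame = base frame: x ahead of the robot, y to its left, z up, the work surface at z = 0. Lengths are in mm, angles in rad, forces in N, time in s.
With the tool pointing down it reaches from about 225 to 725 mm from the base axis. Payload 3.1 kg.
Tool frame: the origin (TCP) lies between the finger pads; the fingertips stand 11 mm ahead of it and the grasp point (between the pads) lies 8 mm behind it (tips_ahead is the distance from the TCP to the fingertips, in mm); z points along the fingers, y is the line along which they close (so a half turn about z gives the same grasp; the last joint's range is limited). The gripper opens to 85 mm and grips with 20 to 120 N. Pads are 22 mm wide; open, the fingers measure 114 mm over their backs; the gripper's body (76 mm by 85 mm) begins 54 mm behind the grasp point. The pads swing forward as they close: fully open they stand 13 mm farther back than shut.
Start: joints at [-1.449, 0.048, 0.099, 1.622, 0, 1.443], TCP at [129.77, -508.701, 242.312] pointing down, gripper open.
Joint ranges: [-2.91, 2.91], [-0.99, 1.94], [-1.21, 1.42], [-2.12, 2.29], [-1.49, 1.47], [-3.14, 3.14]. Speed limits (rad/s): [2.79, 2.79, 3.14, 3.14, 3.14, 3.14].

## Interface

Orientations are given as a unit quaternion [w, x, y, z].
In Python, from workcell import get_obs, grab_frame, camera_model, close_job, tips_ahead gives the robot as it stands.
- The arm moves only by the tool play_rows, never from a script. Its argument "plan" is text: rows parted by semicolons, each of 5 numbers parted by spaces: the closure, from -1 (fully open) to 1 (shut), then the shift along the tool's x, y, z in m, then the turn about the tool's z in degrees. A call has 1 to 12 rows; each row is the pose to reach, as a shift and turn from the pose commanded when the call began, along the tool's axes at that moment; what a row does not reach only later rows make up. A row lasts 1/8 s, in which the tool goes at most 62.5 mm and 10.7 degrees, less where a joint would pass 70% of its speed; a pose out of reach is approached as far as the arm can. A call with a gripper value outside its range is refused whole. The fingers move at their own pace and stop on an object; "force" is the grip in N (left out, the last holds). Time passes only in rows, so rows that repeat a pose let the fingers close. It gives the time, the measured TCP pose, the force, the opening and the grip force at its end, in the units of the state.
- get_obs(): the state, without advancing time (a new reading comes with each control period).
- grab_frame(name): name is "scene" or "top" or "wrist"; returns (picture, depth): 480x640x3 uint8, blue, green, red; 480x640 float32, mm along the optical axis (not along the pixel's ray), 0 where there is no reading.
- camera_model(name): a dict with "intrinsics" (3x3 intrinsics, pixels), "T" (4x4, takes a point from camera to world coordinates). Camera axes: x right, y up, looking along -z (the intrinsics and any distortion apply to the point x, -y, -z); pixel columns grow to the right and rows downward; lengths in mm; the calibration is good to about 2 mm. The wrist camera is an equidistant fisheye: a pixel r from the principal point sees the ray r / f radians off the axis. A picture is of the moment at which its call begins: read the wrist's pose just before it. camera_model takes no time and is no camera call; for the wrist camera it gives the pose at the moment of the call.
- close_job(): hands the job in; it is judged then, once.
The state is a dict: "t": time; "joint_positions": joint angles; "joint_vel": joint speeds; "joint_torque": joint torques, N m; "tcp_pos": TCP position; "tcp_rot": TCP orientation; "contact_force": force on the tool from outside, world axes, zero at the start; "wrist_torque": the same for the moment, N m; "finger_gap": finger opening in mm; "grip_force": force on a finger pad.
Only numpy, scipy, OpenCV 4.12 (cv2) and the standard library are available. Lean on these libraries where they do the work, as an engineer would, in place of code of your own. Each camera call takes 0.05 s, during which the arm holds its last target. There are 200 camera calls.

## Working session

There is one attempt and no reset: what is moved stays moved. The work goes in short steps, Python scripts to look and compute and a tool call to move; the robot and the scene stay as the last step left them, time stands still between calls to the robot, and variables do not carry over. Pictures are saved under pics/ and viewed, at most 10 in all, crops included, and the job is handed in when it is done.

Besides the shell and the picture viewer there is one more tool, called as name(argument=value, ...) on one line, values as JSON. play_rows: Moves the arm, as the interface text tells. Its arguments: {"type":"object","properties":{"plan":{"type":"string"},"force":{"type":"number"}},"required":["plan"]}

```bash
mkdir -p pics; ls; python3 - <<'E'
from workcell import *
import cv2,numpy as np
o=get_obs();print(o)
for n in("top","scene"):
    p,d=grab_frame(n);cv2.imwrite(f"pics/{n}0.png",p);np.save(f"pics/{n}0.npy",d);m=camera_model(n);print(n,m)
E
```

```text
pics
{'t': 0.0, 'joint_positions': array([-1.44880725e+00,  4.87345466e-02,  9.75991339e-02,  1.62197069e+00,
        4.21768715e-06,  1.44298674e+00]), 'joint_vel': array([-8.88640623e-07,  1.64922987e-04,  1.18232182e-03, -1.92480530e-03,
        5.83006487e-04, -1.44071450e-03]), 'joint_torque': array([ 2.40441629e-06, -3.38780916e+01,  3.20014930e+01,  2.02708610e-02,
       -1.01769715e-04, -1.45262234e-06]), 'tcp_pos': array([ 129.69872749, -508.13747059,  241.12618241]), 'tcp_rot': array([-1.15487515e-03,  9.92209551e-01,  1.24574766e-01,  5.46983960e-06]), 'contact_force': array([ 0.5812447 , -0.27825216,  0.19320571]), 'wrist_torque': array([-0.03342807,  0.00442038,  0.0778659 ]), 'grip_force': 0.0, 'finger_gap': 85.44296240162737}
top {'intrinsics': array([[466.47507088,   0.        , 320.23853436],
       [  0.        , 466.47507088, 238.409838  ],
       [  0.        ,   0.        ,   1.        ]]), 'T': array([[-1.86816892e-02,  9.86487805e-01, -1.62766108e-01,
         3.12481662e+02],
       [-9.99668744e-01, -1.55471279e-02,  2.05107114e-02,
         3.32759714e+00],
       [ 1.77030211e-02,  1.63095365e-01,  9.86451471e-01,
         1.12784111e+03],
       [ 0.00000000e+00,  0.00000000e+00,  0.00000000e+00,
         1.00000000e+00]])}
scene {'intrinsics': array([[538.16124516,   0.        , 322.42201757],
       [  0.        , 538.16124516, 242.86147991],
       [  0.        ,   0.        ,   1.        ]]), 'T': array([[-3.85350283e-01, -5.94289461e-01,  7.05921522e-01,
         1.47994670e+03],
       [ 9.22704148e-01, -2.38993422e-01,  3.02488345e-01,
         4.15563287e+02],
       [-1.10550348e-02,  7.67920686e-01,  6.40449534e-01,
         1.01970229e+03],
       [ 0.00000000e+00,  0.00000000e+00,  0.00000000e+00,
         1.00000000e+00]])}
```

View pics/top0.png

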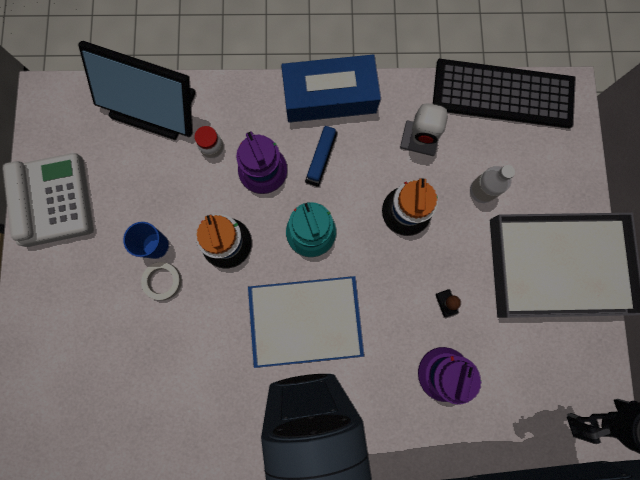

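View pics/scene0.png

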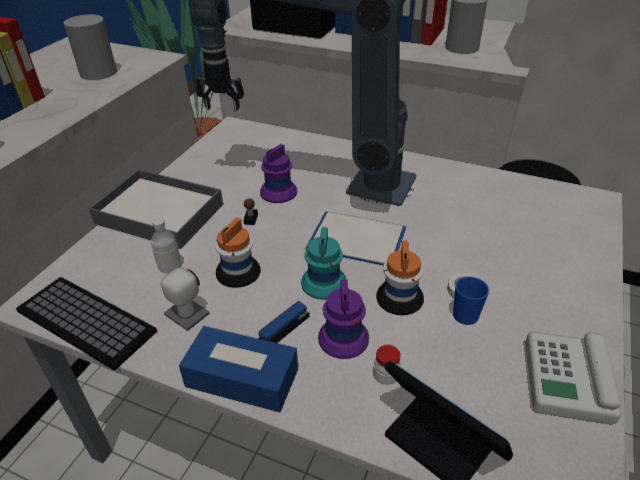

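The orange lids are at top px (217,235) and (417,200). The look-alikes are purple at (258,155) and (459,380) and turquoise at (311,222), and those are rejected by colour. Next I'll measure the bars from depth and check the choice in a crop.

```bash
cat > h.py <<'E'
import cv2,numpy as np
from workcell import *
def pts(m,d):
    K,T=m["intrinsics"],m["T"]
    v,u=np.mgrid[0:480,0:640]
    c=np.stack([(u-K[0,2])/K[0,0]*d,-(v-K[1,2])/K[1,1]*d,-d,np.ones_like(d)],-1)
    return (c@T.T)[...,:3]
def orange(p):
    h=cv2.cvtColor(p,cv2.COLOR_BGR2HSV)
    return (h[...,0]>5)&(h[...,0]<18)&(h[...,1]>150)&(h[...,2]>60)
E
python3 - <<'E'
from h import *
for n in("top","scene"):
    p=cv2.imread(f"pics/{n}0.png");d=np.load(f"pics/{n}0.npy");P=pts(camera_model(n),d);o=orange(p)
    k,l,s,c=cv2.connectedComponentsWithStats(o.astype(np.uint8))
    for i in range(1,k):
        if s[i,4]<100: continue
        q=P[(l==i)]; t=q[(q[:,2]>160)]; e=q[(q[:,2]>120)&(q[:,2]<145)]
        w,V=np.linalg.eigh(np.cov(t[:,:2].T))
        (cx,cy),r=cv2.minEnclosingCircle(e[:,:2].astype(np.float32))
        print(n,c[i].round(),s[i,4],len(t),t.mean(0).round(1),np.percentile(t[:,2],[5,50,95]).round(1),"axis deg",np.degrees(np.arctan2(V[1,1],V[0,1])).round(1),"disc",cx,cy,r)
p=cv2.imread("pics/top0.png")
a=[cv2.resize(p[y-40:y+40,x-40:x+40],(400,400),interpolation=cv2.INTER_CUBIC) for x,y in((217,240),(415,205))]
cv2.imwrite("pics/crop.png",np.hstack(a))
E
```

```text
top [417. 198.] 1006 236 [ 560.  -232.5  171.9] [163.6 168.1 171.2] axis deg 151.6 disc 563.3442993164062 -234.2271728515625 41.46778106689453
top [216. 234.] 1062 229 [486.  204.1 184.7] [165.1 168.1 171. ] axis deg -137.2 disc 491.1287841796875 208.3369598388672 41.90772247314453
scene [233. 237.] 692 133 [ 595.8 -211.4  193.3] [160.7 168.6 173.4] axis deg -145.0 disc 566.561767578125 -231.8485870361328 41.18897247314453
scene [403. 263.] 768 124 [514.7 214.4 182.9] [164.  169.6 172.7] axis deg -168.1 disc 495.0821533203125 209.95941162109375 42.072509765625
```

View pics/crop.png

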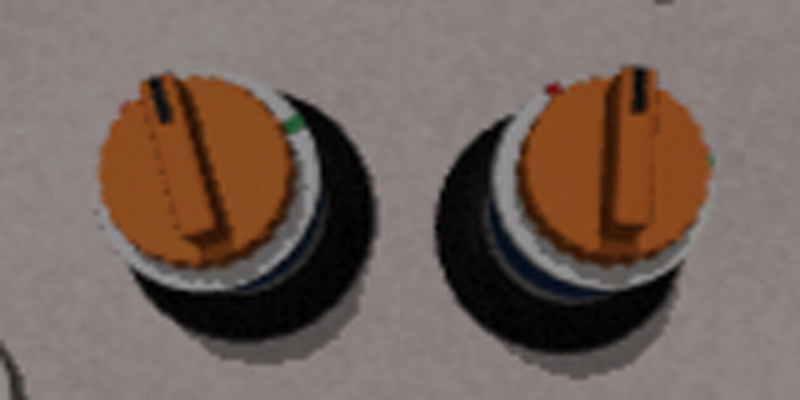

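Both crops show orange lids with a bar, a black pointer and red/green marks, so the choice is confirmed: left lid at px (217,235) and right lid at px (417,200). Next I'll refine the bar poses and compute the move.

```bash
cat >> h.py <<'E'
def bar(P,o,c,zlo=163,zhi=174):
    m=o&(P[...,2]>zlo)&(P[...,2]<zhi)&(np.hypot(P[...,0]-c[0],P[...,1]-c[1])<50)
    q=P[m][:,:2].astype(np.float32)
    r=cv2.minAreaRect(q);w,V=np.linalg.eigh(np.cov(q.T))
    a=np.degrees(np.arctan2(V[1,1],V[0,1])); a=(a+90)%180-90
    print("rect",np.round(r[0],1),np.round(r[1],1),"mean",q.mean(0).round(1),"yaw",a.round(1),len(q))
def go(t,yaw):
    """shift/turn in tool axes from the present pose to world t (mm), tool-x yaw in deg"""
    from scipy.spatial.transform import Rotation as R
    o=get_obs();w,x,y,z=o["tcp_rot"];M=R.from_quat([x,y,z,w]).as_matrix()
    y0=np.degrees(np.arctan2(M[1,0],M[0,0]))
    print("pos",o["tcp_pos"].round(1),"yaw",y0.round(1),"shift m",(M.T@(np.array(t)-o["tcp_pos"])/1000).round(4),"turn",((y0-yaw+180)%360-180).round(1),"j",o["joint_positions"].round(2),"F",o["contact_force"].round(1),"M",o["wrist_torque"].round(3),"t",o["t"])
E
python3 - <<'E'
from h import *
try: print(tips_ahead())
except Exception as e: print(tips_ahead,e)
p=cv2.imread("pics/top0.png");P=pts(camera_model("top"),np.load("pics/top0.npy"));o=orange(p)
bar(P,o,(562,-233));bar(P,o,(490,207))
go([562,-233,240],180)
E
```

```text
11.0 'float' object is not callable
rect [ 563.3 -234.7] [16.6 67.2] mean [ 560.8 -233.8] yaw -4.2 226
rect [490.5 208.7] [68.5 16. ] mean [489.1 207.7] yaw 15.7 225
pos [ 129.7 -508.2  241.2] yaw 14.3 shift m [ 0.4869 -0.1598  0.0017] turn -165.7 j [-1.45  0.05  0.1   1.62  0.    1.44] F [ 0.1 -0.  -0.7] M [-0.02  -0.006  0.002] t 0.1
```

play_rows(plan="-1 0.041 -0.013 0 -10; -1 0.082 -0.027 0 -20; -1 0.123 -0.040 0 -30; -1 0.164 -0.053 0 -40; -1 0.205 -0.067 0 -50; -1 0.246 -0.080 0 -60; -1 0.287 -0.093 0 -70; -1 0.328 -0.107 0 -80; -1 0.369 -0.120 0 -90; -1 0.410 -0.133 0 -100; -1 0.450 -0.147 0 -110; -1 0.488 -0.159 0 -120", force=40)

```text
t: 1.6
tcp_pos: [564.2, -232.8, 241.5]
tcp_rot: [-0.001, 0.385, 0.923, 0.0]
contact_force: [-0.4, 0.3, 0.3]
finger_gap: 85.5
grip_force: 0.0
```

play_rows(plan="-1 0 0 0 -10; -1 0 0 0 -20; -1 0 0 0 -30; -1 0 0 0 -41; -1 0 0 0 -41; -1 0 0 0 -41")

```text
t: 2.35
tcp_pos: [563.2, -233.9, 241.9]
tcp_rot: [-0.0, 0.042, 0.999, 0.0]
contact_force: [-0.0, 0.5, 0.8]
finger_gap: 85.3
grip_force: 0.0
```

```bash
python3 - <<'E'
from h import *
go([563.3,-234.7,149],175.8)
m=camera_model("wrist");p,d=grab_frame("wrist");cv2.imwrite("pics/w1.png",p);np.savez("pics/w1.npz",d=d,**m);print(m)
E
```

```text
pos [ 563.2 -233.9  241.9] yaw 175.2 shift m [-0.0003 -0.0008  0.0929] turn -0.6 j [-0.5   0.28  0.36  1.65 -0.   -0.42] F [-0.   0.5  0.8] M [ 0.106 -0.049  0.009] t 2.35
{'intrinsics': array([[371.64829954,   0.        , 317.62863272],
       [  0.        , 371.64829954, 241.7909806 ],
       [  0.        ,   0.        ,   1.        ]]), 'T': array([[ 8.31223323e-02, -9.47590553e-01, -3.08484718e-01,
         4.83258003e+02],
       [ 9.96539320e-01,  7.91160051e-02,  2.54958935e-02,
        -2.27686233e+02],
       [ 2.46410638e-04, -3.09536429e-01,  9.50887553e-01,
         3.72764288e+02],
       [ 0.00000000e+00,  0.00000000e+00,  0.00000000e+00,
         1.00000000e+00]])}
```

View pics/w1.png

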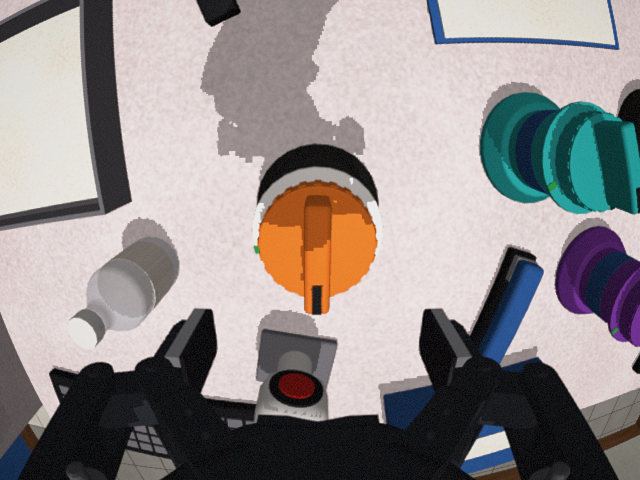

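Wrist view: the orange bar at px (318,255) lies parallel to the pads and between the fingers at px (195,350) and (445,350). The scanner beyond it at px (297,385) is clear. One refinement from this view.

```bash
cat >> h.py <<'E'
def fish(m,d):
    K,T=m["intrinsics"],m["T"];v,u=np.mgrid[0:480,0:640].astype(float)
    x=(u-K[0,2])/K[0,0];y=(v-K[1,2])/K[1,1];r=np.hypot(x,y)+1e-9;s=np.tan(np.minimum(r,1.5))/r
    c=np.stack([x*s*d,-y*s*d,-d,np.ones_like(x)],-1);return (c@T.T)[...,:3]
E
python3 - <<'E'
from h import *
z=np.load("pics/w1.npz");P=fish(z,z["d"]);o=orange(cv2.imread("pics/w1.png"))
q=P[o&(np.hypot(P[...,0]-563,P[...,1]+234)<50)];print(np.percentile(q[:,2],[5,50,90,95]).round(1))
bar(P,o,(563,-234),165,173);bar(P,o,(563,-234),162,176)
E
```

```text
[130.8 132.4 168.1 168.5]
rect [ 562.8 -234.7] [15.5 69.4] mean [ 557.8 -234.3] yaw -5.4 2559
rect [ 562.8 -234.7] [15.6 69.5] mean [ 557.5 -234.3] yaw -5.3 2613
```

play_rows(plan="-1 0 -0.001 0.03 0; -0.6 0 -0.001 0.06 0; -0.3 0 -0.001 0.084 0; 0 0 -0.001 0.084 0; 0.3 0 -0.001 0.084 0; 0.3 0 -0.001 0.084 0; 0.3 0 -0.001 0.084 0")

```text
t: 3.28
tcp_pos: [563.9, -235.4, 159.8]
tcp_rot: [0.001, 0.041, 0.999, -0.001]
contact_force: [-0.7, 0.2, 0.4]
finger_gap: 29.9
grip_force: 0.0
```

```bash
python3 - <<'E'
from h import *
import workcell
go([562.8,-234.7,150],175.2);print(workcell.tips_ahead,get_obs()["finger_gap"])
p,d=grab_frame("wrist");cv2.imwrite("pics/w2.png",p)
E
```

```text
pos [ 563.9 -235.4  159.8] yaw 175.3 shift m [0.0012 0.0006 0.0098] turn 0.1 j [-0.51  0.27  0.18  1.48 -0.   -0.42] F [-0.7  0.2  0.4] M [ 0.01  -0.025  0.006] t 3.275
11.0 29.882453936257335
```

View pics/w2.png

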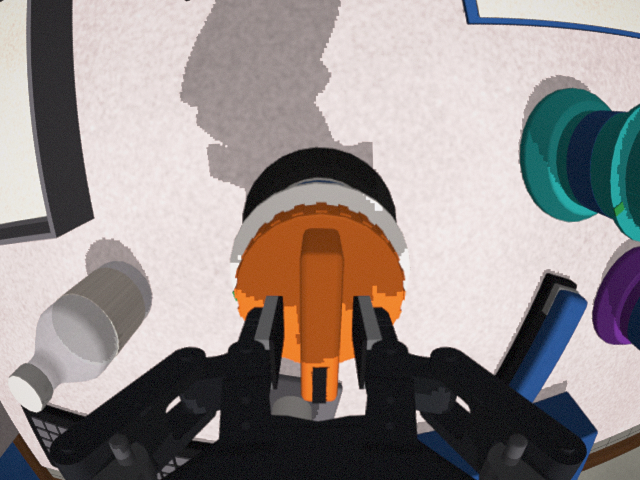

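Bar at px (320,310) is centred between the pads at (268,330) and (368,330). Going down 7 mm and closing.

play_rows(plan="0.3 0.001 0.0005 0.004 0; 0.3 0.001 0.0005 0.008 0; 0.6 0.001 0.0005 0.008 0; 0.8 0.001 0.0005 0.008 0; 1 0.001 0.0005 0.008 0; 1 0.001 0.0005 0.008 0; 1 0.001 0.0005 0.008 0; 1 0.001 0.0005 0.008 0", force=40)

```text
t: 4.32
tcp_pos: [561.9, -234.2, 149.7]
tcp_rot: [-0.001, 0.041, 0.999, 0.0]
contact_force: [-0.4, 0.3, -4.2]
finger_gap: 15.6
grip_force: 41.5
```

```bash
python3 -c "
from h import *
go([562.8,-234.7,152],175.2)"
```

```text
pos [ 561.9 -234.2  149.7] yaw 175.3 shift m [-0.001  -0.0004 -0.0023] turn 0.1 j [-0.51  0.27  0.16  1.47 -0.   -0.42] F [-0.4  0.3 -4.2] M [-0.013  0.182  0.04 ] t 4.325
```

play_rows(plan="1 0 0 0 3; 1 0 0 0 6; 1 0 0 0 9; 1 0 0 0 12; 1 0 0 0 12")

```text
t: 4.95
tcp_pos: [562.0, -233.9, 149.5]
tcp_rot: [-0.001, 0.145, 0.989, 0.001]
contact_force: [-0.2, 0.8, -6.5]
finger_gap: 15.5
grip_force: 41.2
```

```bash
python3 -c "
from h import *
go([562.8,-234.7,152],175.2)"
```

```text
pos [ 562.  -233.9  149.5] yaw 163.4 shift m [-0.001  -0.0005 -0.0025] turn -11.8 j [-0.5   0.27  0.16  1.47  0.   -0.21] F [-0.2  0.8 -6.5] M [0.197 0.062 0.053] t 4.95
```

play_rows(plan="1 0 0 0 2; 1 0 0 0 4; 1 0 0 0 6; 1 0 0 0 6")

```text
t: 5.45
tcp_pos: [562.0, -233.7, 149.4]
tcp_rot: [-0.001, 0.197, 0.98, 0.001]
contact_force: [0.8, 3.1, -10.5]
finger_gap: 15.0
grip_force: 40.5
```

```bash
python3 -c "
from h import *
go([562.8,-234.7,152],175.2)"
```

```text
pos [ 562.  -233.7  149.4] yaw 157.3 shift m [-0.0011 -0.0006 -0.0026] turn -17.9 j [-0.5   0.27  0.16  1.47  0.   -0.11] F [  0.8   3.1 -10.5] M [ 0.573 -0.135  0.097] t 5.45
```

play_rows(plan="1 0 0 0 2; 1 0 0 0 4; 1 0 0 0 4")

```text
t: 5.82
tcp_pos: [562.0, -233.7, 149.4]
tcp_rot: [-0.001, 0.231, 0.973, 0.001]
contact_force: [0.9, 3.6, -12.8]
finger_gap: 15.7
grip_force: 40.1
```

```bash
python3 -c "
from h import *
go([562.8,-234.7,152],175.2)"
```

```text
pos [ 562.  -233.7  149.4] yaw 153.3 shift m [-0.0012 -0.0005 -0.0026] turn -21.9 j [-0.5   0.27  0.16  1.47  0.   -0.04] F [  0.9   3.6 -12.8] M [ 0.828 -0.258  0.086] t 5.825
```

play_rows(plan="1 0 0 0.0006 1; 1 0 0 0.0006 3; 1 0 0 0.0007 5; 1 0 0 0.0007 5")

```text
t: 6.32
tcp_pos: [562.1, -233.6, 149.2]
tcp_rot: [-0.0, 0.273, 0.962, 0.001]
contact_force: [0.9, 5.4, -11.9]
finger_gap: 15.1
grip_force: 40.2
```

```bash
python3 -c "
from h import *
go([562.8,-234.7,152],175.2)"
```

```text
pos [ 562.1 -233.6  149.2] yaw 148.3 shift m [-0.0012 -0.0006 -0.0028] turn -26.9 j [-0.5   0.27  0.16  1.46  0.    0.05] F [  0.9   5.4 -11.9] M [ 1.186 -0.136  0.111] t 6.325
```

play_rows(plan="1 0 0 0 2; 1 0 0 0.0001 5; 1 0 0 0.0001 5")

```text
t: 6.7
tcp_pos: [562.2, -233.4, 149.2]
tcp_rot: [-0.0, 0.315, 0.949, 0.001]
contact_force: [0.8, 6.3, -12.6]
finger_gap: 15.6
grip_force: 40.2
```

```bash
python3 -c "
from h import *
go([562.8,-234.7,152],175.2)"
```

```text
pos [ 562.2 -233.4  149.2] yaw 143.3 shift m [-0.0012 -0.0007 -0.0028] turn -31.9 j [-0.5   0.27  0.16  1.46  0.    0.14] F [  0.8   6.3 -12.6] M [ 1.204 -0.214  0.129] t 6.7
```

play_rows(plan="1 0.0003 0.0004 0.0004 2; 1 0.0003 0.0004 0.0004 5; 1 0.0003 0.0004 0.0004 5")

```text
t: 7.08
tcp_pos: [562.3, -233.3, 149.2]
tcp_rot: [-0.0, 0.356, 0.934, 0.001]
contact_force: [1.2, 5.7, -9.7]
finger_gap: 15.6
grip_force: 40.3
```

```bash
python3 -c "
from h import *
go([562.8,-234.7,152],175.2)"
```

```text
pos [ 562.3 -233.3  149.2] yaw 138.3 shift m [-0.0013 -0.0007 -0.0029] turn -36.9 j [-0.5   0.27  0.16  1.46  0.    0.22] F [ 1.2  5.7 -9.7] M [ 1.226 -0.124  0.195] t 7.075
```

play_rows(plan="1 0 0 0.0001 2; 1 0 0 0.0002 5; 1 0 0 0.0002 5")

```text
t: 7.45
tcp_pos: [562.4, -233.2, 149.2]
tcp_rot: [-0.0, 0.396, 0.918, 0.001]
contact_force: [0.8, 5.8, -9.6]
finger_gap: 15.5
grip_force: 40.4
```

```bash
python3 -c "
from h import *
go([562.8,-234.7,152],175.2)"
```

```text
pos [ 562.4 -233.2  149.2] yaw 133.3 shift m [-0.0013 -0.0008 -0.0028] turn -41.9 j [-0.5   0.27  0.16  1.46  0.    0.31] F [ 0.8  5.8 -9.6] M [ 1.276 -0.146  0.34 ] t 7.45
```

Torque rose 0.13 → 0.20 → 0.34 N·m, so this lid is binding early. Backing off at once.

play_rows(plan="1 0 0 0 -5; 1 0 0 0 -10; 1 0 0 0 -12; 1 0 0 0 -12")

```text
t: 7.95
tcp_pos: [562.2, -233.5, 149.1]
tcp_rot: [-0.0, 0.299, 0.954, 0.0]
contact_force: [0.5, 4.6, -10.3]
finger_gap: 15.2
grip_force: 40.5
```

```bash
python3 -c "
from h import *
go([562.8,-234.7,152],175.2)
p,d=grab_frame('wrist');cv2.imwrite('pics/w3.png',p)"
```

```text
pos [ 562.2 -233.5  149.1] yaw 145.2 shift m [-0.0012 -0.0007 -0.0029] turn -30.0 j [-0.5   0.27  0.16  1.46  0.    0.1 ] F [  0.5   4.6 -10.3] M [1.166 0.007 0.095] t 7.95
```

View pics/w3.png

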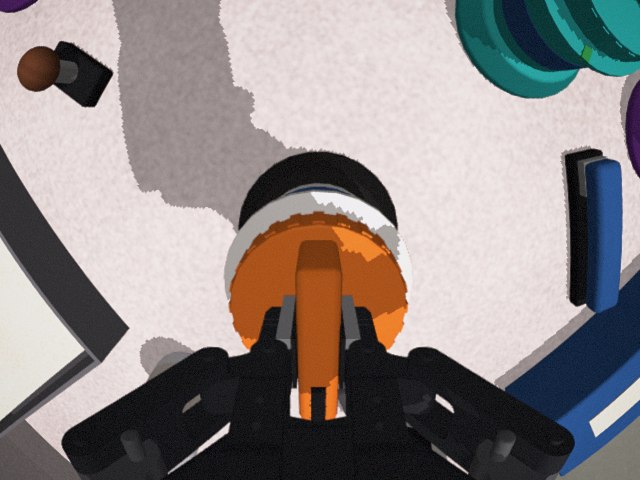

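The 12° back-off dropped the torque by 0.25 N·m, which is the spring rate, so this lid (the right one) did bind; peak twist was about 0.25 rad. In the picture the bar at px (320,320) is still held squarely. Letting go and moving to the other lid.

play_rows(plan="0.5 0 0 0 0; 0 0 0 0 0; -0.5 0 0 0 0; -1 0 0 0 0; -1 0 0 -0.02 0; -1 0 0 -0.06 0; -1 0 0 -0.095 0; -1 0 0 -0.095 0")

```text
t: 9.0
tcp_pos: [564.0, -235.1, 248.5]
tcp_rot: [0.004, 0.298, 0.954, -0.001]
contact_force: [0.3, -0.3, -0.1]
finger_gap: 85.7
grip_force: 0.0
```

```bash
python3 -c "
from h import *
go([490.5,208.7,243],195.7)"
```

```text
pos [ 564.  -235.1  248.5] yaw 145.3 shift m [0.3131 0.323  0.003 ] turn -50.4 j [-0.5   0.27  0.36  1.65 -0.    0.1 ] F [ 0.3 -0.3 -0.1] M [-0.021 -0.009  0.02 ] t 9.0
```

play_rows(plan="-1 0.031 0.032 0 -5; -1 0.062 0.064 0 -10; -1 0.094 0.097 0 -15; -1 0.125 0.129 0 -20; -1 0.157 0.161 0 -25; -1 0.188 0.194 0 -30; -1 0.219 0.226 0 -35; -1 0.251 0.258 0 -40; -1 0.282 0.290 0 -45; -1 0.313 0.323 0 -50; -1 0.313 0.323 0 -50; -1 0.313 0.323 0 -50")

```text
t: 10.5
tcp_pos: [488.4, 209.4, 242.9]
tcp_rot: [-0.001, -0.133, 0.991, -0.0]
contact_force: [1.2, 0.0, 0.1]
finger_gap: 85.6
grip_force: 0.0
```

```bash
python3 - <<'E'
from h import *
go([490.5,208.7,151],195.7)
m=camera_model("wrist");p,d=grab_frame("wrist");cv2.imwrite("pics/w4.png",p)
P=fish(m,d);bar(P,orange(p),(490,208),165,173)
p,d=grab_frame("top");cv2.imwrite("pics/t4.png",p);P=pts(camera_model("top"),d);bar(P,orange(p),(562,-234))
E
```

```text
pos [488.4 209.4 242.9] yaw -164.7 shift m [-0.002  -0.0012  0.0919] turn -0.4 j [ 0.28  0.07  0.12  1.63 -0.    0.01] F [1.2 0.  0.1] M [-0.023  0.01  -0.018] t 10.5
rect [489.4 208.6] [68.8 15.4] mean [484.8 207.5] yaw 16.2 2516
rect [ 563.3 -234.3] [16.1 68.2] mean [ 560.7 -232.6] yaw -30.4 214
```

View pics/w4.png

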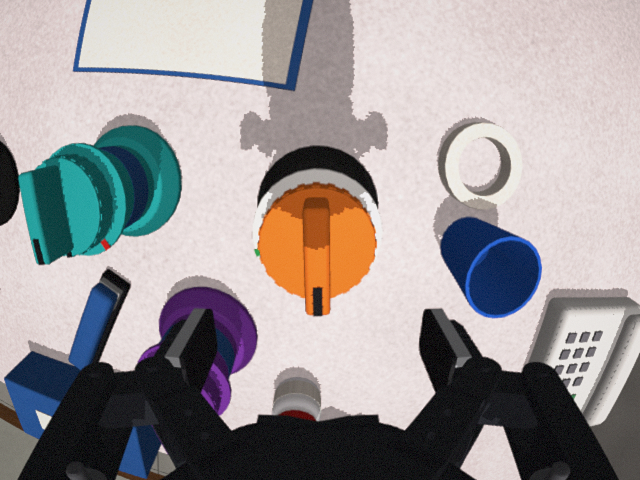

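Left bar is centred at px (317,255) and aligned with the pads. The purple look-alike at px (190,370) and the blue cup at (490,265) are clear of the fingers. Descending and gripping.

play_rows(plan="-1 -0.001 -0.001 0.03 0; -0.6 -0.001 -0.001 0.06 0; -0.3 -0.001 -0.001 0.084 0; 0 -0.001 -0.001 0.09 0; 0.3 -0.001 -0.001 0.091 0; 0.6 -0.001 -0.001 0.091 0; 1 -0.001 -0.001 0.091 0; 1 -0.001 -0.001 0.091 0; 1 -0.001 -0.001 0.091 0; 1 -0.001 -0.001 0.091 0")

```text
t: 11.85
tcp_pos: [490.8, 209.3, 154.4]
tcp_rot: [0.001, -0.133, 0.991, 0.0]
contact_force: [-1.1, 0.2, 5.9]
finger_gap: 15.2
grip_force: 42.3
```

```bash
python3 -c "
from h import *
go([489.9,208.7,151],195.7)"
```

```text
pos [490.8 209.3 154.4] yaw -164.7 shift m [ 0.001  -0.0003  0.0034] turn -0.4 j [ 0.28  0.07 -0.06  1.45 -0.    0.01] F [-1.1  0.2  5.9] M [-0.116  0.078  0.026] t 11.85
```

play_rows(plan="1 0 0 0.0001 3; 1 0 0 0.0002 6; 1 0 0 0.0003 9; 1 0 0 0.0004 12; 1 0 0 0.0004 12")

```text
t: 12.48
tcp_pos: [490.8, 209.3, 154.1]
tcp_rot: [0.001, -0.029, 1.0, 0.0]
contact_force: [-0.2, 0.3, 6.4]
finger_gap: 15.4
grip_force: 42.4
```

```bash
python3 -c "
from h import *
go([489.9,208.7,151],195.7)"
```

```text
pos [490.8 209.3 154.1] yaw -176.7 shift m [ 0.001  -0.0005  0.0031] turn -12.4 j [ 0.28  0.07 -0.06  1.44 -0.    0.22] F [-0.2  0.3  6.4] M [-0.139  0.024  0.066] t 12.475
```

play_rows(plan="1 0 0 0.0001 3; 1 0 0 0.0002 6; 1 0 0 0.0003 9; 1 0 0 0.0003 9")

```text
t: 12.98
tcp_pos: [490.8, 209.3, 153.8]
tcp_rot: [0.001, 0.05, 0.999, 0.0]
contact_force: [-1.0, -0.4, 6.4]
finger_gap: 15.4
grip_force: 42.4
```

```bash
python3 -c "
from h import *
go([489.9,208.7,151],195.7)"
```

```text
pos [490.8 209.3 153.8] yaw 174.3 shift m [ 0.0008 -0.0007  0.0028] turn -21.4 j [ 0.28  0.07 -0.06  1.44 -0.    0.38] F [-1.  -0.4  6.4] M [-0.149  0.113  0.086] t 12.975
```

play_rows(plan="1 0 0 0.0001 3; 1 0 0 0.0002 6; 1 0 0 0.0002 8; 1 0 0 0.0002 8")

```text
t: 13.48
tcp_pos: [490.8, 209.3, 153.6]
tcp_rot: [0.001, 0.119, 0.993, 0.0]
contact_force: [-0.9, -0.7, 6.7]
finger_gap: 14.9
grip_force: 42.4
```

```bash
python3 -c "
from h import *
go([489.9,208.7,151],195.7)"
```

```text
pos [490.8 209.3 153.6] yaw 166.3 shift m [ 0.0007 -0.0008  0.0026] turn -29.4 j [ 0.28  0.07 -0.06  1.44 -0.    0.52] F [-0.9 -0.7  6.7] M [-0.214  0.135  0.053] t 13.475
```

play_rows(plan="1 0 0 0.0001 3; 1 0 0 0.0002 5; 1 0 0 0.0002 7; 1 0 0 0.0002 7")

```text
t: 13.98
tcp_pos: [490.8, 209.2, 153.4]
tcp_rot: [0.001, 0.18, 0.984, 0.0]
contact_force: [-0.7, -0.7, 6.0]
finger_gap: 15.2
grip_force: 42.4
```

```bash
python3 -c "
from h import *
go([489.9,208.7,151],195.7)"
```

```text
pos [490.8 209.2 153.4] yaw 159.3 shift m [ 0.0006 -0.0008  0.0024] turn -36.4 j [ 0.28  0.07 -0.06  1.44 -0.    0.64] F [-0.7 -0.7  6. ] M [-0.16   0.135  0.002] t 13.975
```

play_rows(plan="1 0 0 0.0001 3; 1 0 0 0.0002 5; 1 0 0 0.0002 7; 1 0 0 0.0002 7")

```text
t: 14.48
tcp_pos: [490.8, 209.3, 153.3]
tcp_rot: [0.001, 0.239, 0.971, 0.001]
contact_force: [-0.0, 0.5, 6.4]
finger_gap: 15.5
grip_force: 42.4
```

```bash
python3 -c "
from h import *
go([489.9,208.7,151],195.7)"
```

```text
pos [490.8 209.3 153.3] yaw 152.3 shift m [ 0.0005 -0.0009  0.0023] turn -43.4 j [ 0.28  0.07 -0.06  1.44 -0.    0.76] F [-0.   0.5  6.4] M [-0.26   0.128  0.091] t 14.475
```

43° and still free, so this is the good lid. Running it home.

play_rows(plan="1 0 0 0.0001 3; 1 0 0 0.0002 6; 1 0 0 0.0003 9; 1 0 0 0.0004 13; 1 0 0 0.0004 16; 1 0 0 0.0004 16")

```text
t: 15.22
tcp_pos: [490.8, 209.3, 152.9]
tcp_rot: [0.001, 0.372, 0.928, 0.001]
contact_force: [-0.0, -0.9, 5.7]
finger_gap: 15.3
grip_force: 42.5
```

```bash
python3 -c "
from h import *
go([489.9,208.7,151],195.7)"
```

```text
pos [490.8 209.3 152.9] yaw 136.3 shift m [ 0.0003 -0.001   0.0019] turn -59.4 j [ 0.28  0.07 -0.06  1.44 -0.    1.04] F [-0.  -0.9  5.7] M [-0.155  0.153  0.053] t 15.225
```

play_rows(plan="1 0 0 0.0001 2; 1 0 0 0.0002 5; 1 0 0 0.0002 5")

```text
t: 15.6
tcp_pos: [490.8, 209.2, 152.7]
tcp_rot: [0.001, 0.412, 0.911, 0.001]
contact_force: [0.4, 0.0, 6.7]
finger_gap: 15.1
grip_force: 42.5
```

```bash
python3 -c "
from h import *
go([489.9,208.7,151],195.7)"
```

```text
pos [490.8 209.2 152.7] yaw 131.3 shift m [ 0.0002 -0.001   0.0017] turn -64.4 j [ 0.28  0.07 -0.06  1.44 -0.    1.13] F [0.4 0.  6.7] M [-0.192  0.205  0.027] t 15.6
```

play_rows(plan="1 0 0 0.0001 2; 1 0 0 0.0002 5; 1 0 0 0.0002 5")

```text
t: 15.98
tcp_pos: [490.7, 209.3, 152.6]
tcp_rot: [0.001, 0.452, 0.892, 0.001]
contact_force: [-1.8, -0.7, 7.2]
finger_gap: 15.2
grip_force: 42.5
```

```bash
python3 -c "
from h import *
go([489.9,208.7,151],195.7)"
```

```text
pos [490.7 209.3 152.6] yaw 126.3 shift m [ 0.0001 -0.001   0.0016] turn -69.4 j [ 0.28  0.07 -0.06  1.44 -0.    1.21] F [-1.8 -0.7  7.2] M [-0.179  0.215  0.044] t 15.975
```

play_rows(plan="1 0 0 0.0001 2; 1 0 0 0.0001 4; 1 0 0 0.0001 4")

```text
t: 16.35
tcp_pos: [490.8, 209.3, 152.5]
tcp_rot: [0.001, 0.482, 0.876, 0.001]
contact_force: [-0.5, -0.3, 6.9]
finger_gap: 15.0
grip_force: 42.5
```

```bash
python3 -c "
from h import *
go([489.9,208.7,151],195.7)"
```

```text
pos [490.8 209.3 152.5] yaw 122.3 shift m [ 0.     -0.001   0.0015] turn -73.4 j [ 0.28  0.07 -0.06  1.44 -0.    1.28] F [-0.5 -0.3  6.9] M [-0.231  0.223 -0.052] t 16.35
```

play_rows(plan="1 0 0 0.0001 2; 1 0 0 0.0001 4; 1 0 0 0.0001 4")

```text
t: 16.73
tcp_pos: [490.7, 209.3, 152.4]
tcp_rot: [0.001, 0.513, 0.859, 0.001]
contact_force: [-0.5, 0.3, 7.4]
finger_gap: 15.3
grip_force: 42.5
```

```bash
python3 -c "
from h import *
go([489.9,208.7,151],195.7)"
```

```text
pos [490.7 209.3 152.4] yaw 118.3 shift m [-0.0001 -0.001   0.0014] turn -77.4 j [ 0.28  0.07 -0.06  1.44 -0.    1.35] F [-0.5  0.3  7.4] M [-0.173  0.216  0.076] t 16.725
```

play_rows(plan="1 0 0 0 2; 1 0 0 0 4; 1 0 0 0 4")

```text
t: 17.1
tcp_pos: [490.7, 209.3, 152.4]
tcp_rot: [0.001, 0.542, 0.84, 0.001]
contact_force: [-0.4, -1.0, 6.7]
finger_gap: 15.3
grip_force: 42.6
```

```bash
python3 -c "
from h import *
go([489.9,208.7,151],195.7)"
```

```text
pos [490.7 209.3 152.4] yaw 114.3 shift m [-0.0002 -0.001   0.0014] turn -81.4 j [ 0.28  0.07 -0.06  1.44 -0.    1.42] F [-0.4 -1.   6.7] M [-0.193  0.266  0.135] t 17.1
```

play_rows(plan="1 0 0 0 2; 1 0 0 0 4; 1 0 0 0 4")

```text
t: 17.48
tcp_pos: [490.7, 209.3, 152.4]
tcp_rot: [0.001, 0.571, 0.821, 0.001]
contact_force: [-0.5, -0.9, 6.0]
finger_gap: 15.3
grip_force: 42.7
```

```bash
python3 -c "
from h import *
go([489.9,208.7,151],195.7)"
```

```text
pos [490.7 209.3 152.4] yaw 110.3 shift m [-0.0002 -0.001   0.0014] turn -85.4 j [ 0.28  0.07 -0.06  1.44 -0.    1.49] F [-0.5 -0.9  6. ] M [-0.161  0.198  0.214] t 17.475
```

play_rows(plan="1 0 0 0 1; 1 0 0 0 2; 1 0 0 0 2")

```text
t: 17.85
tcp_pos: [490.7, 209.2, 152.4]
tcp_rot: [0.001, 0.585, 0.811, 0.001]
contact_force: [-0.0, -0.7, 6.4]
finger_gap: 15.4
grip_force: 42.8
```

```bash
python3 -c "
from h import *
go([489.9,208.7,151],195.7)"
```

```text
pos [490.7 209.2 152.4] yaw 108.4 shift m [-0.0003 -0.001   0.0014] turn -87.3 j [ 0.28  0.07 -0.06  1.44 -0.    1.53] F [-0.  -0.7  6.4] M [-0.215  0.257  0.256] t 17.85
```

The torque rises at the spring rate after 78°, now 0.26 N·m, so the lid is against its home stop. Easing off slightly, letting go and rising.

play_rows(plan="1 0 0 0 -3; 1 0 0 0 -6; 1 0 0 0 -6; 0.5 0 0 0 -6; 0 0 0 0 -6; -0.5 0 0 0 -6; -1 0 0 0 -6; -1 0 0 -0.02 -6; -1 0 0 -0.05 -6; -1 0 0 -0.09 -6; -1 0 0 -0.09 -6")

```text
t: 19.23
tcp_pos: [491.9, 209.7, 244.8]
tcp_rot: [0.003, 0.542, 0.84, 0.003]
contact_force: [0.3, 0.4, -0.8]
finger_gap: 85.7
grip_force: 0.0
```

```bash
python3 -c "
from h import *
go([563,-234.5,243],149.6)
m=camera_model('wrist');p,d=grab_frame('wrist');cv2.imwrite('pics/w5.png',p);P=fish(m,d);bar(P,orange(p),(490,208),162,173)
p,d=grab_frame('top');P=pts(camera_model('top'),d);cv2.imwrite('pics/t5.png',p)
cv2.imwrite('pics/w5c.png',cv2.resize(cv2.imread('pics/w5.png')[130:330,200:440],(720,600)))"
```

```text
pos [491.9 209.7 244.8] yaw 114.3 shift m [-0.4341 -0.1181  0.0014] turn -35.3 j [0.28 0.07 0.12 1.62 0.   1.42] F [ 0.3  0.4 -0.8] M [ 0.022 -0.012  0.013] t 19.225
rect [489.6 209.4] [16.4 68.7] mean [487.4 213.7] yaw -58.1 2541
```

View pics/w5c.png

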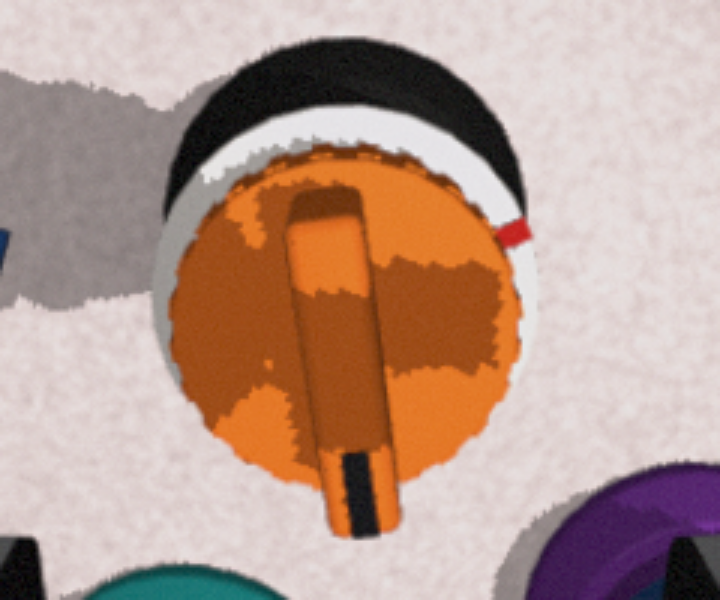

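The pointer is about 108° past the red mark (px 512,235), which matches 1.85 rad, and the bar turned 74°. The good lid is home. Back to the crossed lid to unscrew it.

play_rows(plan="-1 -0.043 -0.012 0 -4; -1 -0.087 -0.024 0 -7; -1 -0.130 -0.035 0 -11; -1 -0.174 -0.047 0 -14; -1 -0.217 -0.059 0 -18; -1 -0.260 -0.071 0 -21; -1 -0.304 -0.083 0 -25; -1 -0.347 -0.094 0 -28; -1 -0.391 -0.106 0 -32; -1 -0.434 -0.118 0 -35; -1 -0.434 -0.118 0 -35; -1 -0.434 -0.118 0 -35")

```text
t: 20.82
tcp_pos: [560.4, -234.3, 238.9]
tcp_rot: [-0.002, 0.265, 0.964, 0.001]
contact_force: [0.0, 0.4, 1.3]
finger_gap: 85.6
grip_force: 0.0
```

```bash
python3 -c "
from h import *
m=camera_model('wrist');p,d=grab_frame('wrist');P=fish(m,d);bar(P,orange(p),(563,-234),162,173)
cv2.imwrite('pics/w6.png',p)
go([563,-234.5,151],149.6)"
```

```text
rect [ 562.8 -234.3] [16.3 69.8] mean [ 558.  -231.8] yaw -30.8 2697
pos [ 560.6 -233.9  239.5] yaw 149.3 shift m [-0.0026  0.0006  0.0885] turn -0.3 j [-0.51  0.27  0.34  1.65  0.    0.03] F [ 0.3 -0.3  0.9] M [-0.034 -0.047 -0.025] t 20.875
```

play_rows(plan="-1 -0.002 0.0005 0.03 0; -0.6 -0.002 0.0005 0.06 0; -0.3 -0.002 0.0005 0.08 0; 0 -0.002 0.0005 0.086 0; 0.3 -0.002 0.0005 0.086 0; 0.6 -0.002 0.0005 0.086 0; 1 -0.002 0.0005 0.086 0; 1 -0.002 0.0005 0.086 0; 1 -0.002 0.0005 0.086 0; 1 -0.002 0.0005 0.086 0")

```text
t: 22.12
tcp_pos: [564.1, -235.0, 156.2]
tcp_rot: [0.001, 0.264, 0.964, 0.001]
contact_force: [1.3, 4.7, 5.8]
finger_gap: 15.2
grip_force: 41.8
```

```bash
python3 -c "
from h import *
go([563,-234.5,151],149.6)"
```

```text
pos [ 564.1 -235.   156.2] yaw 149.3 shift m [ 0.0012 -0.0002  0.0052] turn -0.3 j [-0.51  0.27  0.17  1.48  0.    0.03] F [1.3 4.7 5.8] M [ 1.01  -0.236 -0.013] t 22.125
```

play_rows(plan="1 0 0 -0.0001 -3; 1 0 0 -0.0001 -6; 1 0 0 -0.0002 -9; 1 0 0 -0.0003 -12; 1 0 0 -0.0003 -12")

```text
t: 22.75
tcp_pos: [564.1, -234.9, 156.4]
tcp_rot: [0.001, 0.162, 0.987, 0.001]
contact_force: [1.9, 5.1, 5.0]
finger_gap: 15.2
grip_force: 41.8
```

```bash
python3 -c "
from h import *
go([563,-234.5,151],149.6)"
```

```text
pos [ 564.1 -234.9  156.4] yaw 161.4 shift m [0.0012 0.     0.0054] turn 11.8 j [-0.51  0.27  0.17  1.48  0.   -0.18] F [1.9 5.1 5. ] M [ 1.087 -0.286 -0.105] t 22.75
```

play_rows(plan="1 0 0 -0.0001 -3; 1 0 0 -0.0002 -7; 1 0 0 -0.0003 -10; 1 0 0 -0.0004 -14; 1 0 0 -0.0005 -17; 1 0 0 -0.0006 -20; 1 0 0 -0.0006 -20")

```text
t: 23.62
tcp_pos: [564.2, -234.8, 157.0]
tcp_rot: [0.002, -0.012, 1.0, 0.001]
contact_force: [0.7, 5.1, 4.6]
finger_gap: 15.3
grip_force: 41.8
```

```bash
python3 -c "
from h import *
go([563,-234.5,151],149.6)"
```

```text
pos [ 564.2 -234.8  157. ] yaw -178.6 shift m [0.0012 0.0003 0.0059] turn 31.8 j [-0.51  0.27  0.18  1.48  0.   -0.53] F [0.7 5.1 4.6] M [ 1.14  -0.316 -0.024] t 23.625
```

play_rows(plan="1 0 0 -0.0001 -3; 1 0 0 -0.0002 -7; 1 0 0 -0.0003 -10; 1 0 0 -0.0004 -13; 1 0 0 -0.0004 -13")

```text
t: 24.25
tcp_pos: [564.2, -234.7, 157.3]
tcp_rot: [0.002, -0.125, 0.992, 0.001]
contact_force: [2.2, 5.2, 4.4]
finger_gap: 15.1
grip_force: 41.7
```

```bash
python3 -c "
from h import *
go([563,-234.5,151],149.6)"
```

```text
pos [ 564.2 -234.7  157.3] yaw -165.6 shift m [0.0011 0.0005 0.0063] turn 44.8 j [-0.51  0.27  0.18  1.48  0.   -0.76] F [2.2 5.2 4.4] M [ 1.157 -0.354 -0.059] t 24.25
```

play_rows(plan="1 0 0 -0.0001 -3; 1 0 0 -0.0002 -6; 1 0 0 -0.0002 -6")

```text
t: 24.62
tcp_pos: [564.2, -234.6, 157.5]
tcp_rot: [0.002, -0.177, 0.984, 0.001]
contact_force: [1.8, 6.4, 6.4]
finger_gap: 15.4
grip_force: 41.7
```

```bash
python3 -c "
from h import *
go([563,-234.5,151],149.6)"
```

```text
pos [ 564.2 -234.6  157.5] yaw -159.6 shift m [0.0011 0.0005 0.0064] turn 50.8 j [-0.51  0.27  0.18  1.48  0.   -0.86] F [1.8 6.4 6.4] M [ 1.168 -0.322 -0.094] t 24.625
```

play_rows(plan="1 0 0 -0.0001 -2; 1 0 0 -0.0001 -5; 1 0 0 -0.0001 -5")

```text
t: 25.0
tcp_pos: [564.1, -234.6, 157.6]
tcp_rot: [0.002, -0.219, 0.976, 0.0]
contact_force: [1.4, 5.6, 4.8]
finger_gap: 15.4
grip_force: 41.8
```

```bash
python3 -c "
from h import *
go([563,-234.5,151],149.6)"
```

```text
pos [ 564.1 -234.6  157.6] yaw -154.6 shift m [0.001  0.0006 0.0066] turn 55.8 j [-0.51  0.27  0.18  1.48  0.   -0.95] F [1.4 5.6 4.8] M [ 1.189 -0.348 -0.033] t 25.0
```

play_rows(plan="1 0 0 -0.0001 -2; 1 0 0 -0.0001 -5; 1 0 0 -0.0001 -5")

```text
t: 25.38
tcp_pos: [564.1, -234.6, 157.7]
tcp_rot: [0.002, -0.262, 0.965, 0.0]
contact_force: [1.7, 5.7, 5.2]
finger_gap: 15.4
grip_force: 41.8
```

```bash
python3 -c "
from h import *
go([563,-234.5,151],149.6)"
```

```text
pos [ 564.1 -234.6  157.7] yaw -149.6 shift m [0.001  0.0006 0.0067] turn 60.8 j [-0.51  0.27  0.18  1.48  0.   -1.04] F [1.7 5.7 5.2] M [ 1.194 -0.305 -0.075] t 25.375
```

play_rows(plan="1 0 0 0 -2; 1 0 0 0 -4; 1 0 0 0 -4")

```text
t: 25.75
tcp_pos: [564.1, -234.5, 157.7]
tcp_rot: [0.002, -0.295, 0.955, 0.0]
contact_force: [2.2, 5.8, 5.8]
finger_gap: 15.5
grip_force: 41.8
```

```bash
python3 -c "
from h import *
go([563,-234.5,151],149.6)"
```

```text
pos [ 564.1 -234.5  157.7] yaw -145.7 shift m [0.0009 0.0007 0.0067] turn 64.7 j [-0.51  0.27  0.18  1.48  0.   -1.1 ] F [2.2 5.8 5.8] M [ 1.282 -0.306 -0.183] t 25.75
```

play_rows(plan="1 0 0 0 -2; 1 0 0 0 -4; 1 0 0 0 -4")

```text
t: 26.12
tcp_pos: [564.1, -234.5, 157.7]
tcp_rot: [0.002, -0.328, 0.945, 0.0]
contact_force: [2.1, 5.1, 5.5]
finger_gap: 15.3
grip_force: 41.8
```

```bash
python3 -c "
from h import *
go([563,-234.5,151],149.6)"
```

```text
pos [ 564.1 -234.5  157.7] yaw -141.7 shift m [0.0009 0.0007 0.0067] turn 68.7 j [-0.51  0.27  0.18  1.48  0.   -1.17] F [2.1 5.1 5.5] M [ 1.255 -0.296 -0.23 ] t 26.125
```

At the loose stop: torque −0.23 N·m, about 1.03 rad of travel. Easing off, letting go and rising to check.

play_rows(plan="1 0 0 0 3; 1 0 0 0 6; 1 0 0 0 6; 0.5 0 0 0 6; 0 0 0 0 6; -0.5 0 0 0 6; -1 0 0 0 6; -1 0 0 -0.02 6; -1 0 0 -0.05 6; -1 0 0 -0.09 6; -1 0 0 -0.09 6; -1 0 0 -0.09 6")

```text
t: 27.62
tcp_pos: [563.1, -235.7, 246.0]
tcp_rot: [-0.0, -0.278, 0.961, -0.0]
contact_force: [0.9, -0.6, -0.6]
finger_gap: 85.3
grip_force: 0.0
```

```bash
python3 -c "
from h import *
m=camera_model('wrist');p,d=grab_frame('wrist');P=fish(m,d);bar(P,orange(p),(563,-234),162,174)
a=cv2.resize(p[130:330,200:440],(480,400))
p,d=grab_frame('top');P=pts(camera_model('top'),d);bar(P,orange(p),(490,208))
cv2.imwrite('pics/end.png',np.hstack([a,cv2.resize(p[200:280,190:250],(300,400))]))
go([563,-234.5,151],149.6)"
```

```text
rect [ 562.2 -235.1] [68.6 16.3] mean [ 557.7 -237.7] yaw 26.6 2582
rect [491.1 207.8] [16.4 68.6] mean [489.8 209.5] yaw -58.4 223
pos [ 562.5 -235.3  244.6] yaw -147.7 shift m [-0.001   0.0002  0.0936] turn 62.7 j [-0.51  0.28  0.36  1.66 -0.   -1.07] F [ 0.2 -0.1 -0.6] M [-0.017 -0.02   0.025] t 27.725
```

View pics/end.png

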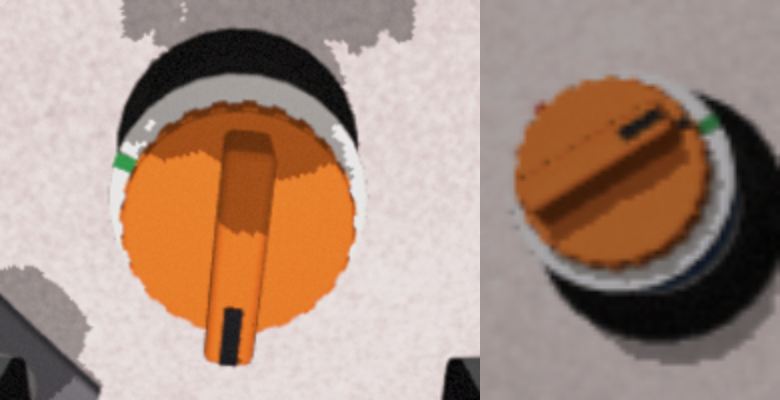

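The left crop shows the crossed lid's pointer (230,335) about 106° from the green mark (124,162), so it is at the loose stop. The right crop shows the good lid's pointer at the green mark (710,125). The gripper is clear, so I'm handing in.

```bash
python3 -c "
from workcell import *
print(close_job())"
```

```text
the job is handed in; nothing more can be done
None
```

I tried both lids first, then ran the good one (robot's left) fully home and unscrewed the crossed one (robot's right) to its loose stop, let go and handed in at about 28 s; I estimate the canisters never twisted more than about 0.28 rad (limit 0.35).

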